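# Fit the brass guide bushings into the drilling-jig blocks

## Robot

A 6-joint arm with a two-finger parallel gripper is mounted at the origin on the work surface. World frame = base frame: x ahead of the robot, y to its left, z up, the work surface at z = 0. Lengths are in m, angles in rad, forces in N, time in s.
With the tool pointing down it reaches from about 0.4 to 0.825 m from the base axis. Payload 7 kg.
Tool frame: the origin (TCP) lies midway between the tips of the shut fingers; the grasp point (between the pads) lies hold_point_z behind it (hold_point_z is the distance from the TCP to the grasp point, in m); z points along the fingers, y is the line along which they close (so a half turn about z gives the same grasp; the last joint's range is limited). The gripper opens to 88 mm and grips with 3 to 60 N. Pads are 19 mm wide; open, the fingers measure 130 mm over their backs; the gripper's body (78 mm by 193 mm) begins 47 mm behind the grasp point.
Start: joints at [1.531, 0.359, 0.012, 0, -1.224, -0.288], TCP at [0.217, 0.639, 0.227] pointing down, gripper open.
Joint ranges: [-3.07, 3.07], [-1.43, 2.12], [-1.02, 1.25], [-3.03, 1.67], [-3.05, -0], [-3.03, 3.03]. Speed limits (rad/s): [2.39, 2.39, 3.01, 3.14, 3.14, 3.14].

## Interface

Orientations are given as [roll, pitch, yaw] about the fixed x, y, z axes, in that order (R = Rz(yaw) Ry(pitch) Rx(roll)).
In Python, from station import * gives the robot as it stands.
- The arm moves only by the tool apply_moves, never from a script. Its argument "steps" is a list of rows, each an object with "translation": the shift along the world's x, y, z scaled (see below), a list of three; "rotation": the turn, a rotation vector about the world's x, y, z scaled (see below), a list of three. A call has exactly 10 rows; each row is the pose to reach, as a shift and turn from the pose commanded when the call began; what a row does not reach only later rows make up. The controller multiplies each number of a shift by 250 mm and each number of a turn by 30 degrees. A row lasts 1/12 s, in which the tool goes at most 41.7 mm and 7.16 degrees, less where a joint would pass 70% of its speed; a pose out of reach is approached as far as the arm can. A call with a number of a shift or a turn outside -1 to 1 is refused whole. A call with a gripper value outside its range is refused whole. "jaw" is the closure, from -1 (fully open) to 1 (shut), so that 0 is half open, set as the call begins (left out, the last holds). The fingers move at their own pace and stop on an object; "newtons" is the grip in N (left out, the last holds). Time passes only in rows, so rows that repeat a pose let the fingers close, or fill a call up. It gives the time, the measured TCP pose, the force, the opening and the grip force at its end, in the units of the state.
- get_state(): the state, without advancing time (a new reading comes with each control period).
- grab_frame(name): name is "scene" or "top"; returns the picture (480x640x3 uint8, blue, green, red); there is no depth.
- camera_model(name): a dict with "fx", "fy", "cx", "cy" (pixels), "xyz" and "rotation" of the camera in the world. Camera axes: x right, y down, z forward; pixel columns grow to the right and rows downward; lengths in m; the calibration is good to about 2 mm. A picture is of the moment at which its call begins. camera_model takes no time and is no camera call.
- job_done(): hands the job in; it is judged then, once.
The state is a dict: "t": time; "q": joint angles; "qd": joint speeds; "joint_efforts": joint torques, N m; "eef_pos": TCP position; "ee_rot": TCP orientation; "force": force on the tool from outside, world axes, zero at the start; "moment": the same for the moment, N m; "width": finger opening in m; "gripper_force": force on a finger pad.
Only numpy, scipy, OpenCV 4.12 (cv2) and the standard library are available. Lean on these libraries where they do the work, as an engineer would, in place of code of your own. Each camera call takes 0.05 s, during which the arm holds its last target. There are 200 camera calls.

## Task

Three brass guide bushings of different sizes stand about on the joiner's bench: put each into the wooden jig block whose bore fits it (small in the smallest bore, medium in the middle one, large in the largest) and press it fully home, until its shoulder sits flat on the block. Leave the plastic bushings, the nut and the wooden foot where they are, and let go of everything at the end.

Things in the scene. Friction and masses are not known exactly. Their poses are not given: they have to be found in the camera images.
- bush_small_grip (a point): small brass guide bushing, loose, upright, 140 g +-15 %, hole down its middle. Head 38 mm across, 30 mm tall, over a spigot 28 mm across, 20 mm long (lowest 8 mm taper in 4 mm all round); the head's underside is the shoulder. Point: on its axis, 22 mm above the shoulder, 42 mm above the foot. z: its axis, up. Gripped here, fingertips 19 mm lower still clear the block by 3 mm when home.
- bush_medium_grip (a point): medium brass guide bushing, loose, upright, 200 g +-15 %, hole down its middle. Head 49 mm across, 30 mm tall, over a spigot 39 mm across, 20 mm long (lowest 8 mm taper in 4 mm all round); the head's underside is the shoulder. Point: on its axis, 22 mm above the shoulder, 42 mm above the foot. z: its axis, up. Gripped here, fingertips 19 mm lower still clear the block by 3 mm when home.
- bush_large_grip (a point): large brass guide bushing, loose, upright, 300 g +-15 %, hole down its middle. Head 60 mm across, 30 mm tall, over a spigot 50 mm across, 20 mm long (lowest 8 mm taper in 4 mm all round); the head's underside is the shoulder. Point: on its axis, 22 mm above the shoulder, 42 mm above the foot. z: its axis, up. Gripped here, fingertips 19 mm lower still clear the block by 3 mm when home.
- block_small_bore (a point): mouth centre, level with the top, of the 32 mm bore (smallest of three) in a fixed brown wood block, 86x86 mm, 30 mm high; z up. A black rubber plug lies 12 mm down: the bushing drops in that far, then about 7 N (more than its weight) pushes both the last 8 mm until the shoulder meets the top and force rises steeply. No spring-back. Home, its grip point is 22 mm above this point.
- block_medium_bore (a point): mouth centre, level with the top, of the 43 mm bore (middle of three) in a fixed brown wood block, 86x86 mm, 30 mm high; z up. A black rubber plug lies 12 mm down: the bushing drops in that far, then about 7 N (more than its weight) pushes both the last 8 mm until the shoulder meets the top and force rises steeply. No spring-back. Home, its grip point is 22 mm above this point.
- block_large_bore (a point): mouth centre, level with the top, of the 54 mm bore (largest of three) in a fixed brown wood block, 86x86 mm, 30 mm high; z up. A black rubber plug lies 12 mm down: the bushing drops in that far, then about 7 N (more than its weight) pushes both the last 8 mm until the shoulder meets the top and force rises steeply. No spring-back. Home, its grip point is 22 mm above this point.
- plastic_black_grip (a point): bystander: a black plastic bushing of the same shape as the medium brass one (head 49 mm, 50 mm tall, loose, upright); point on its axis 42 mm above its foot. Not wanted.
- plastic_white_grip (a point): bystander: a white plastic bushing of the same shape as the small brass one (head 38 mm, 50 mm tall, loose, upright); point on its axis 42 mm above its foot. Not wanted.
- nut_center (a point): bystander: a big steel hexagon nut lying flat, 54 mm over its corners, 24 mm high, loose; point at its centre, half-way up. Not wanted.
- foot_center (a point): bystander: a turned dark-wood furniture foot, 52 mm at its widest, 42 mm tall, loose, upright; point at its centre, half-way up. Not wanted.
Things that resemble listed ones, but are neither listed nor needed, are in the scene too. What is shaped like the part that bears block_small_bore but red or white is not meant.

How it is judged:
By the outcome, as a careful person would: the job done as asked, in the order asked, and still so for the second after the job is handed in, with the robot touching nothing.
It also fails if it takes over 88 s, if anything falls off the work surface, if the arm or the gripper's body presses on something with over 40 N, if the wrist force passes 120 N, or if a joint passes its speed limit or range.

## Working session

There is one attempt and no reset: what is moved stays moved. The work goes in short steps, Python scripts to look and compute and a tool call to move; the robot and the scene stay as the last step left them, time stands still between calls to the robot, and variables do not carry over. Pictures are saved under pics/ and viewed, at most 14 in all, crops included, and the job is handed in when it is done.

Besides the shell and the picture viewer there is one more tool, called after "Request:" in YAML: its name, and indented under it one key for each argument. apply_moves: Moves the arm, as the interface text tells. Shifts and turns lie within -1 to 1; 1 stands for 250 mm of shift or 30 degrees of turn. Its arguments: {"type":"object","properties":{"steps":{"type":"array"},"jaw":{"type":"number"},"newtons":{"type":"number"}},"required":["steps"]}

```bash
ls; mkdir -p pics; python3 - <<'E'
from station import *
import cv2
for n in ("scene","top"):
    im=grab_frame(n); cv2.imwrite(f"pics/{n}0.png",im); c=camera_model(n); print(n,c)
s=get_state(); print(s)
E
```

```text
pics
scene {'fx': 498.6005822693808, 'fy': 498.6005822693808, 'cx': 319.1129743639188, 'cy': 235.56888005172493, 'xyz': array([1.19660606, 0.07374414, 0.84337261]), 'rotation': array([-2.39062438, -0.01482832,  1.68046356])}
top {'fx': 473.46983811577564, 'fy': 473.46983811577564, 'cx': 325.0083532785037, 'cy': 237.32729473004002, 'xyz': array([0.35229231, 0.01641089, 1.072143  ]), 'rotation': array([-3.03076862, -0.02552282, -1.5653135 ])}
{'t': 0.1, 'q': array([ 1.53109010e+00,  3.59310732e-01,  1.11628975e-02, -3.20077654e-04,
       -1.22409443e+00, -2.88065303e-01]), 'qd': array([-0.00137498, -0.00083941,  0.00022618,  0.00056685, -0.00065284,
        0.00126598]), 'joint_efforts': array([-6.42896557e-04, -5.84163487e+01,  2.93753636e+01,  7.01544687e+00,
        1.01653661e-02, -5.69351960e-05]), 'eef_pos': array([0.21720873, 0.63864046, 0.22572263]), 'ee_rot': array([ 3.14012080e+00, -1.22315302e-04, -3.27880418e-01]), 'force': array([-0.43986156,  0.73802399, -0.19011408]), 'moment': array([ 0.01108248, -0.0001688 ,  0.02463956]), 'gripper_force': 0.0, 'width': 0.08766339791424402}
```

View pics/scene0.png

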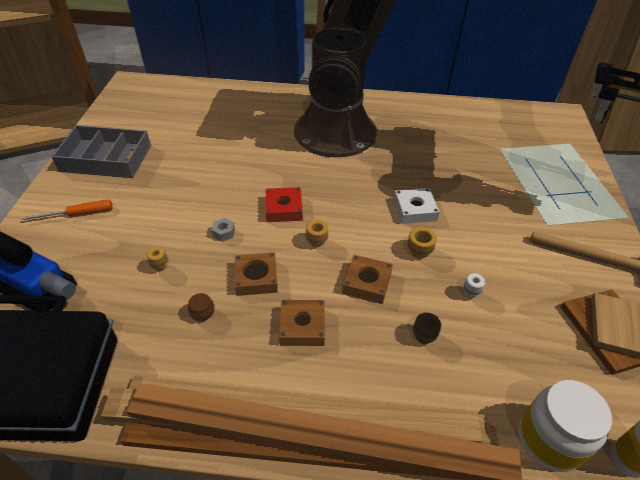

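View pics/top0.png

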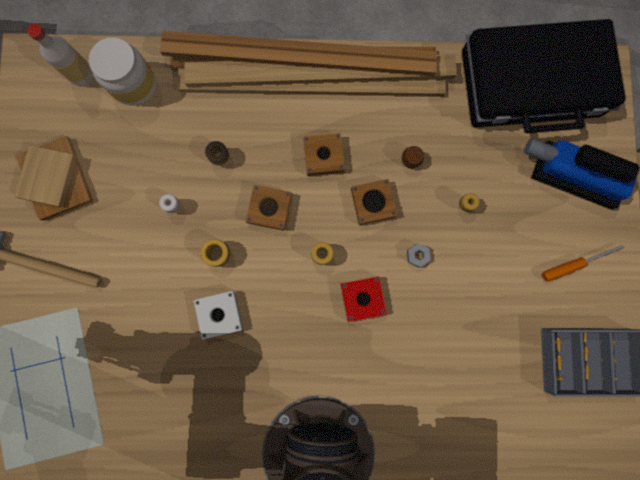

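The scene view shows brass rings at (157,257), (317,232) and (422,240), and brown blocks at (256,272), (369,278) and (303,322). The top view shows brass at (470,202), (322,254) and (214,253), and brown blocks at (374,201), (269,206) and (324,153). The red and white blocks, black and white plastic bushings, nut and foot are bystanders. I'll check sizes in one enlarged crop.

```bash
cat > h.py <<'E'
import numpy as np, cv2
from scipy.spatial.transform import Rotation as R
from station import *
def ray(c,px):
    M=R.from_euler('xyz',c['rotation']).as_matrix()
    d=M@np.array([(px[0]-c['cx'])/c['fx'],(px[1]-c['cy'])/c['fy'],1]); return np.array(c['xyz']),d
def onplane(c,px,z):
    o,d=ray(c,px); return (o+d*(z-o[2])/d[2])
def proj(c,p):
    M=R.from_euler('xyz',c['rotation']).as_matrix(); v=M.T@(np.array(p)-c['xyz'])
    return np.array([c['cx']+c['fx']*v[0]/v[2],c['cy']+c['fy']*v[1]/v[2]])
def rect(name,im,ctr,z,half=.06,s=200):
    "metric overhead patch of the plane z: rows=-x, cols=-y"
    c=camera_model(name); w=np.array([[half,half],[half,-half],[-half,-half],[-half,half]])+ctr
    src=np.float32([proj(c,[*p,z]) for p in w]); H=cv2.getPerspectiveTransform(src,np.float32([[0,0],[s,0],[s,s],[0,s]]))
    return cv2.warpPerspective(im,H,(s,s),flags=cv2.INTER_CUBIC)
E
python3 - <<'E'
from h import *
T=cv2.imread('pics/top0.png');S=cv2.imread('pics/scene0.png')
P={'bs':(470,202,.05),'bm':(322,254,.05),'bl':(214,253,.05),'b1':(324,153,.03),'b2':(269,206,.03),'b3':(374,201,.03)}
c=camera_model('top');cs=camera_model('scene');rows=[]
ctr={}
for k,(u,v,z) in P.items():
    p=onplane(c,(u,v),z); ctr[k]=p[:2]; print(k,p.round(3),proj(cs,p).round())
for n,im in(('top',T),('scene',S)):
    for ks in(('bs','bm','bl'),('b1','b2','b3')):
        rows.append(np.hstack([rect(n,im,ctr[k],P[k][2]) for k in ks]))
cv2.imwrite('pics/mos.png',np.hstack([np.vstack(rows[:2]),np.vstack(rows[2:])])[:, :1200])
m=np.vstack(rows); cv2.imwrite('pics/mos.png',cv2.resize(np.hstack([m[:400],m[400:]]),(800,266)))
E
```

```text
bs [ 0.547 -0.329  0.05 ] [157. 252.]
bm [ 0.43  -0.003  0.05 ] [317. 226.]
bl [0.43 0.23 0.05] [423. 235.]
b1 [ 0.66  -0.006  0.03 ] [302. 318.]
b2 [0.538 0.115 0.03 ] [368. 274.]
b3 [ 0.551 -0.119  0.03 ] [256. 269.]
```

View pics/mos.png

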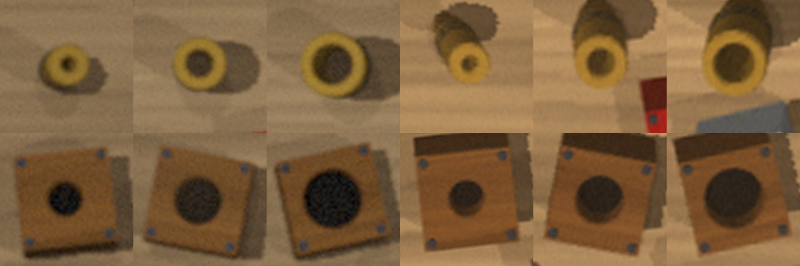

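The crops confirm sizes: top-view heads measure about 38, 49 and 60 mm, so small is at (470,202), medium at (322,254) and large at (214,253). The brown bores measure about 32 mm at (324,153), 43 mm at (269,206) and 54 mm at (374,201). Next I measure the centres in both views.

```bash
cat >> h.py <<'E'
def fit(name,im,ctr,z,kind,s=480,half=.06):
    p=cv2.GaussianBlur(rect(name,im,ctr,z,half,s),(0,0),3); hsv=cv2.cvtColor(p,cv2.COLOR_BGR2HSV); H,Sx,V=cv2.split(hsv)
    if kind=='brass': m=((Sx>120)&(H>15)&(H<32)&(V>(130 if name=='top' else 120)))
    else:
        t,_=cv2.threshold(V[120:360,120:360].copy(),0,255,cv2.THRESH_OTSU); m=(V<t)
    cs,_=cv2.findContours(m.astype(np.uint8),cv2.RETR_EXTERNAL,cv2.CHAIN_APPROX_NONE)
    cs=[k for k in cs if cv2.contourArea(k)>2000]
    def d(k):
        M=cv2.moments(k); return np.hypot(M['m10']/M['m00']-s/2,M['m01']/M['m00']-s/2)
    k=cv2.convexHull(min(cs,key=d)); (u,v),(a,b),_=cv2.fitEllipse(k)
    q=2*half/s; return np.array([ctr[0]+half-v*q,ctr[1]+half-u*q]),np.array([a,b])*q*1e3
E
python3 - <<'E'
from h import *
T=cv2.imread('pics/top0.png');S=cv2.imread('pics/scene0.png')
C={'bs':(.547,-.329),'bm':(.43,-.003),'bl':(.43,.23),'b1':(.66,-.006),'b2':(.538,.115),'b3':(.551,-.119)}
for k,c in C.items():
    br=k in('bs','bm','bl')
    for n,im in(('top',T),('scene',S)):
        p,ab=fit(n,im,np.array(c),.05 if br else .03,'brass' if br else 'hole'); print(k,n,(p*1e3).round(1),ab.round(1))
for n,uv in(('pw',(169,203)),('pb',(217,153)),('nut',(419,255)),('foot',(413,157)),('red',(363,299)),('white',(218,315))):
    print(n,onplane(camera_model('top'),uv,.04)[:2].round(3))
E
```

```text
bs top [ 551.1 -330.4] [35.3 36.5]
bs scene [ 549.1 -322.4] [143.  171.7]
bm top [434.2  -1.6] [46.8 47.8]
bm scene [427.1  11. ] [140.  169.6]
bl top [432.8 232. ] [58. 60.]
bl scene [430.8 257.5] [123.1 196. ]
b1 top [661.1  -4.4] [30.3 31.1]
b1 scene [661.8  -5.5] [31.2 33. ]
b2 top [536.9 117.4] [42.  42.4]
b2 scene [538.1 116.4] [42.2 43.6]
b3 top [ 552.  -117.9] [51.5 52.3]
b3 scene [ 553.2 -119. ] [51.9 54.2]
pw [0.54  0.333]
pb [0.654 0.232]
nut [ 0.43  -0.216]
foot [ 0.651 -0.206]
red [ 0.334 -0.092]
white [0.298 0.219]
```

```bash
python3 - <<'E'
from h import *
import station
print([ (k,getattr(station,k)) for k in dir(station) if 'hold' in k.lower()])
S=cv2.imread('pics/scene0.png')
C={'bs':(.55,-.33),'bm':(.433,-.002),'bl':(.432,.231)}
for k,c in C.items():
    p=cv2.GaussianBlur(rect('scene',S,np.array(c),.05,.06,480),(0,0),3); h=cv2.cvtColor(p,cv2.COLOR_BGR2HSV)
    print(k,h[30,240],[tuple(h[240,x]) for x in range(100,400,20)])
    for sm in (150,170,190):
        m=((h[...,1]>sm)&(h[...,2]>135)&(h[...,0]<30)).astype(np.uint8)
        cs,_=cv2.findContours(m,0,cv2.CHAIN_APPROX_NONE); q=[x for x in cs if cv2.contourArea(x)>3000]
        for x in q:
            (u,v),ab,_=cv2.fitEllipse(cv2.convexHull(x)); print(sm,round((c[0]+.06-v*.00025)*1e3,1),round((c[1]+.06-u*.00025)*1e3,1),np.array(ab)*.25)
E
```

```text
[('hold_point_z', 0.0188)]
bs [ 16 124 103] [(np.uint8(16), np.uint8(121), np.uint8(164)), (np.uint8(16), np.uint8(121), np.uint8(166)), (np.uint8(17), np.uint8(123), np.uint8(160)), (np.uint8(17), np.uint8(147), np.uint8(128)), (np.uint8(19), np.uint8(181), np.uint8(161)), (np.uint8(19), np.uint8(182), np.uint8(175)), (np.uint8(18), np.uint8(172), np.uint8(105)), (np.uint8(18), np.uint8(173), np.uint8(84)), (np.uint8(18), np.uint8(176), np.uint8(100)), (np.uint8(19), np.uint8(184), np.uint8(157)), (np.uint8(19), np.uint8(181), np.uint8(175)), (np.uint8(17), np.uint8(152), np.uint8(153)), (np.uint8(16), np.uint8(122), np.uint8(159)), (np.uint8(16), np.uint8(125), np.uint8(159)), (np.uint8(16), np.uint8(119), np.uint8(158))]
150 550.2 -331.2 [36.4724884  38.12491226]
170 550.9 -330.8 [34.56698608 36.48362732]
bm [ 18 165  68] [(np.uint8(17), np.uint8(123), np.uint8(185)), (np.uint8(17), np.uint8(119), np.uint8(184)), (np.uint8(17), np.uint8(125), np.uint8(182)), (np.uint8(19), np.uint8(179), np.uint8(168)), (np.uint8(18), np.uint8(182), np.uint8(171)), (np.uint8(18), np.uint8(175), np
[... 632 characters left out ...]
nt8(117), np.uint8(194)), (np.uint8(19), np.uint8(177), np.uint8(169)), (np.uint8(19), np.uint8(185), np.uint8(164)), (np.uint8(18), np.uint8(182), np.uint8(87)), (np.uint8(19), np.uint8(175), np.uint8(64)), (np.uint8(18), np.uint8(171), np.uint8(64)), (np.uint8(18), np.uint8(178), np.uint8(66)), (np.uint8(18), np.uint8(183), np.uint8(67)), (np.uint8(19), np.uint8(177), np.uint8(78)), (np.uint8(19), np.uint8(174), np.uint8(98)), (np.uint8(18), np.uint8(184), np.uint8(137)), (np.uint8(19), np.uint8(183), np.uint8(171)), (np.uint8(19), np.uint8(183), np.uint8(141)), (np.uint8(16), np.uint8(118), np.uint8(186))]
150 433.1 229.6 [56.5789566  60.71115875]
170 433.6 229.1 [55.46156311 58.25427246]
```

Request:
apply_moves:
  steps:
    - {"translation":[0.1,-0.1,0],"rotation":[0,0,0]}
    - {"translation":[0.2,-0.24,0],"rotation":[0,0,0]}
    - {"translation":[0.3,-0.38,0],"rotation":[0,0,0]}
    - {"translation":[0.4,-0.52,0],"rotation":[0,0,0]}
    - {"translation":[0.5,-0.64,0],"rotation":[0,0,0]}
    - {"translation":[0.6,-0.74,0],"rotation":[0,0,0]}
    - {"translation":[0.7,-0.82,0],"rotation":[0,0,0]}
    - {"translation":[0.8,-0.9,0],"rotation":[0,0,0]}
    - {"translation":[0.9,-0.96,0],"rotation":[0,0,0]}
    - {"translation":[1,-1,0],"rotation":[0,0,0]}
  jaw: -1
  newtons: 25

```text
t: 0.93
eef_pos: [0.4682, 0.3871, 0.2267]
ee_rot: [3.141, 0.0, -0.328]
force: [0.0, 1.1, -0.5]
width: 0.0877
gripper_force: 0.0
```

Request:
apply_moves:
  steps:
    - {"translation":[0,-0.12,0],"rotation":[0,0,0]}
    - {"translation":[0,-0.26,0],"rotation":[0,0,0]}
    - {"translation":[0,-0.4,0],"rotation":[0,0,0]}
    - {"translation":[0,-0.54,0],"rotation":[0,0,0]}
    - {"translation":[0,-0.68,0],"rotation":[0,0,0]}
    - {"translation":[0,-0.8,0],"rotation":[0,0,0]}
    - {"translation":[0,-0.9,0],"rotation":[0,0,0]}
    - {"translation":[0,-1,0],"rotation":[0,0,0]}
    - {"translation":[0,-1,0],"rotation":[0,0,0]}
    - {"translation":[0,-1,0],"rotation":[0,0,0]}

```text
t: 1.77
eef_pos: [0.4672, 0.1379, 0.2266]
ee_rot: [-3.141, -0.0, -0.33]
force: [-0.1, 1.0, 0.4]
width: 0.0876
gripper_force: 0.0
```

Request:
apply_moves:
  steps:
    - {"translation":[0.02,-0.12,0],"rotation":[0,0,0]}
    - {"translation":[0.04,-0.26,0],"rotation":[0,0,0]}
    - {"translation":[0.08,-0.4,0],"rotation":[0,0,0]}
    - {"translation":[0.1,-0.54,0],"rotation":[0,0,0]}
    - {"translation":[0.12,-0.68,0],"rotation":[0,0,0]}
    - {"translation":[0.14,-0.8,0],"rotation":[0,0,0]}
    - {"translation":[0.16,-0.9,0],"rotation":[0,0,0]}
    - {"translation":[0.16,-1,0],"rotation":[0,0,0]}
    - {"translation":[0.16,-1,0],"rotation":[0,0,0]}
    - {"translation":[0.16,-1,0],"rotation":[0,0,0]}

```text
t: 2.6
eef_pos: [0.5075, -0.1114, 0.226]
ee_rot: [3.141, 0.001, -0.33]
force: [-0.7, 0.8, -0.3]
width: 0.0873
gripper_force: 0.0
```

Request:
apply_moves:
  steps:
    - {"translation":[0.02,-0.12,0],"rotation":[0,0,0]}
    - {"translation":[0.05,-0.26,0],"rotation":[0,0,0]}
    - {"translation":[0.08,-0.4,0],"rotation":[0,0,0]}
    - {"translation":[0.11,-0.54,-0.05],"rotation":[0,0,0]}
    - {"translation":[0.14,-0.68,-0.15],"rotation":[0,0,0]}
    - {"translation":[0.17,-0.78,-0.25],"rotation":[0,0,0]}
    - {"translation":[0.17,-0.86,-0.35],"rotation":[0,0,0]}
    - {"translation":[0.17,-0.86,-0.45],"rotation":[0,0,0]}
    - {"translation":[0.17,-0.86,-0.5],"rotation":[0,0,0]}
    - {"translation":[0.17,-0.86,-0.5],"rotation":[0,0,0]}

```text
t: 3.43
eef_pos: [0.5483, -0.3243, 0.0974]
ee_rot: [-3.141, 0.007, -0.328]
force: [-0.3, 0.7, -0.3]
width: 0.0877
gripper_force: 0.0
```

Request:
apply_moves:
  steps:
    - {"translation":[0.005,-0.018,0],"rotation":[0,0,0]}
    - {"translation":[0.005,-0.018,-0.05],"rotation":[0,0,0]}
    - {"translation":[0.005,-0.018,-0.12],"rotation":[0,0,0]}
    - {"translation":[0.005,-0.018,-0.19],"rotation":[0,0,0]}
    - {"translation":[0.005,-0.018,-0.25],"rotation":[0,0,0]}
    - {"translation":[0.005,-0.018,-0.29],"rotation":[0,0,0]}
    - {"translation":[0.005,-0.018,-0.316],"rotation":[0,0,0]}
    - {"translation":[0.005,-0.018,-0.316],"rotation":[0,0,0]}
    - {"translation":[0.005,-0.018,-0.316],"rotation":[0,0,0]}
    - {"translation":[0.005,-0.018,-0.316],"rotation":[0,0,0]}

```text
t: 4.27
eef_pos: [0.552, -0.3306, 0.0238]
ee_rot: [3.141, -0.002, -0.327]
force: [-0.2, 0.3, 0.2]
width: 0.0878
gripper_force: 0.0
```

Request:
apply_moves:
  steps:
    - {"translation":[0,0,0],"rotation":[0,0,0]}
    - {"translation":[0,0,0],"rotation":[0,0,0]}
    - {"translation":[0,0,0],"rotation":[0,0,0]}
    - {"translation":[0,0,0],"rotation":[0,0,0]}
    - {"translation":[0,0,0],"rotation":[0,0,0]}
    - {"translation":[0,0,0],"rotation":[0,0,0]}
    - {"translation":[0,0,0],"rotation":[0,0,0]}
    - {"translation":[0,0,0],"rotation":[0,0,0]}
    - {"translation":[0,0,0],"rotation":[0,0,0]}
    - {"translation":[0,0,0],"rotation":[0,0,0]}
  jaw: 1
  newtons: 30

```text
t: 5.1
eef_pos: [0.5511, -0.3307, 0.0227]
ee_rot: [3.141, -0.0, -0.328]
force: [-0.3, -1.9, 1.1]
width: 0.0375
gripper_force: 30.0
```

Request:
apply_moves:
  steps:
    - {"translation":[0,0,0.06],"rotation":[0,0,0]}
    - {"translation":[0,0,0.16],"rotation":[0,0,0]}
    - {"translation":[0,0,0.28],"rotation":[0,0,0]}
    - {"translation":[0.02,0.06,0.38],"rotation":[0,0,0]}
    - {"translation":[0.06,0.16,0.4],"rotation":[0,0,0]}
    - {"translation":[0.1,0.28,0.4],"rotation":[0,0,0]}
    - {"translation":[0.15,0.42,0.4],"rotation":[0,0,0]}
    - {"translation":[0.2,0.56,0.4],"rotation":[0,0,0]}
    - {"translation":[0.25,0.7,0.4],"rotation":[0,0,0]}
    - {"translation":[0.3,0.8,0.4],"rotation":[0,0,0]}

```text
t: 5.93
eef_pos: [0.6261, -0.1276, 0.1224]
ee_rot: [-3.141, 0.001, -0.327]
force: [0.7, -0.3, -1.1]
width: 0.0378
gripper_force: 29.9
```

Request:
apply_moves:
  steps:
    - {"translation":[0.04,0.14,0],"rotation":[0,0,0]}
    - {"translation":[0.08,0.26,0],"rotation":[0,0,0]}
    - {"translation":[0.11,0.38,0],"rotation":[0,0,0]}
    - {"translation":[0.13,0.46,0],"rotation":[0,0,0]}
    - {"translation":[0.142,0.503,0],"rotation":[0,0,0]}
    - {"translation":[0.142,0.503,-0.03],"rotation":[0,0,0]}
    - {"translation":[0.142,0.503,-0.08],"rotation":[0,0,0]}
    - {"translation":[0.142,0.503,-0.12],"rotation":[0,0,0]}
    - {"translation":[0.142,0.503,-0.12],"rotation":[0,0,0]}
    - {"translation":[0.142,0.503,-0.12],"rotation":[0,0,0]}

```text
t: 6.77
eef_pos: [0.6604, -0.006, 0.091]
ee_rot: [3.14, 0.002, -0.329]
force: [-0.7, 0.2, -0.9]
width: 0.0375
gripper_force: 29.9
```

Request:
apply_moves:
  steps:
    - {"translation":[0,0,-0.05],"rotation":[0,0,0]}
    - {"translation":[0,0,-0.1],"rotation":[0,0,0]}
    - {"translation":[0,0,-0.13],"rotation":[0,0,0]}
    - {"translation":[0,0,-0.15],"rotation":[0,0,0]}
    - {"translation":[0,0,-0.165],"rotation":[0,0,0]}
    - {"translation":[0,0,-0.175],"rotation":[0,0,0]}
    - {"translation":[0,0,-0.185],"rotation":[0,0,0]}
    - {"translation":[0,0,-0.192],"rotation":[0,0,0]}
    - {"translation":[0,0,-0.192],"rotation":[0,0,0]}
    - {"translation":[0,0,-0.192],"rotation":[0,0,0]}

```text
t: 7.6
eef_pos: [0.6617, -0.0047, 0.0448]
ee_rot: [-3.141, -0.0, -0.328]
force: [-0.0, -0.1, -0.2]
width: 0.0373
gripper_force: 29.9
```

Request:
apply_moves:
  steps:
    - {"translation":[0,0,-0.01],"rotation":[0,0,0]}
    - {"translation":[0,0,-0.018],"rotation":[0,0,0]}
    - {"translation":[0,0,-0.024],"rotation":[0,0,0]}
    - {"translation":[0,0,-0.03],"rotation":[0,0,0]}
    - {"translation":[0,0,-0.036],"rotation":[0,0,0]}
    - {"translation":[0,0,-0.042],"rotation":[0,0,0]}
    - {"translation":[0,0,-0.048],"rotation":[0,0,0]}
    - {"translation":[0,0,-0.048],"rotation":[0,0,0]}
    - {"translation":[0,0,-0.048],"rotation":[0,0,0]}
    - {"translation":[0,0,-0.048],"rotation":[0,0,0]}

```text
t: 8.43
eef_pos: [0.662, -0.0048, 0.0333]
ee_rot: [-3.141, -0.001, -0.328]
force: [-1.2, -0.2, 6.4]
width: 0.0374
gripper_force: 30.0
```

Request:
apply_moves:
  steps:
    - {"translation":[0,0,-0.002],"rotation":[0,0,0]}
    - {"translation":[0,0,-0.004],"rotation":[0,0,0]}
    - {"translation":[0,0,-0.006],"rotation":[0,0,0]}
    - {"translation":[0,0,-0.008],"rotation":[0,0,0]}
    - {"translation":[0,0,-0.008],"rotation":[0,0,0]}
    - {"translation":[0,0,-0.008],"rotation":[0,0,0]}
    - {"translation":[0,0,-0.008],"rotation":[0,0,0]}
    - {"translation":[0,0,-0.008],"rotation":[0,0,0]}
    - {"translation":[0,0,-0.008],"rotation":[0,0,0]}
    - {"translation":[0,0,-0.008],"rotation":[0,0,0]}

```text
t: 9.27
eef_pos: [0.6621, -0.0048, 0.0327]
ee_rot: [-3.141, -0.002, -0.327]
force: [-5.1, 1.5, 14.6]
width: 0.0376
gripper_force: 30.0
```

Request:
apply_moves:
  steps:
    - {"translation":[0,0,0],"rotation":[0,0,0]}
    - {"translation":[0,0,-0.002],"rotation":[0,0,0]}
    - {"translation":[0,0,-0.004],"rotation":[0,0,0]}
    - {"translation":[0,0,-0.006],"rotation":[0,0,0]}
    - {"translation":[0,0,-0.006],"rotation":[0,0,0]}
    - {"translation":[0,0,-0.006],"rotation":[0,0,0]}
    - {"translation":[0,0,-0.006],"rotation":[0,0,0]}
    - {"translation":[0,0,-0.006],"rotation":[0,0,0]}
    - {"translation":[0,0,-0.006],"rotation":[0,0,0]}
    - {"translation":[0,0,-0.006],"rotation":[0,0,0]}
  newtons: 50

```text
t: 10.1
eef_pos: [0.6621, -0.0048, 0.0326]
ee_rot: [-3.141, -0.002, -0.327]
force: [-8.3, 0.3, 24.5]
width: 0.0371
gripper_force: 50.0
```

Request:
apply_moves:
  steps:
    - {"translation":[0,0,0.008],"rotation":[0,0,0]}
    - {"translation":[0,0,0.012],"rotation":[0,0,0]}
    - {"translation":[0,0,0.012],"rotation":[0,0,0]}
    - {"translation":[0,0,0.012],"rotation":[0,0,0]}
    - {"translation":[0,0,0.012],"rotation":[0,0,0]}
    - {"translation":[0,0,0.012],"rotation":[0,0,0]}
    - {"translation":[0,0,0.012],"rotation":[0,0,0]}
    - {"translation":[0,0,0.012],"rotation":[0,0,0]}
    - {"translation":[0,0,0.012],"rotation":[0,0,0]}
    - {"translation":[0,0,0.012],"rotation":[0,0,0]}
  jaw: -1

```text
t: 10.93
eef_pos: [0.6616, -0.0047, 0.032]
ee_rot: [3.142, 0.0, -0.328]
force: [-0.3, 0.0, -1.2]
width: 0.0876
gripper_force: 0.0
```

Request:
apply_moves:
  steps:
    - {"translation":[0,0,0.06],"rotation":[0,0,0]}
    - {"translation":[0,0,0.16],"rotation":[0,0,0]}
    - {"translation":[0,0,0.28],"rotation":[0,0,0]}
    - {"translation":[-0.06,0,0.38],"rotation":[0,0,0]}
    - {"translation":[-0.18,0,0.4],"rotation":[0,0,0]}
    - {"translation":[-0.32,0,0.4],"rotation":[0,0,0]}
    - {"translation":[-0.46,0,0.4],"rotation":[0,0,0]}
    - {"translation":[-0.6,0,0.4],"rotation":[0,0,0]}
    - {"translation":[-0.72,0,0.4],"rotation":[0,0,0]}
    - {"translation":[-0.8,0,0.4],"rotation":[0,0,0]}

```text
t: 11.77
eef_pos: [0.4586, -0.0052, 0.1321]
ee_rot: [-3.141, 0.0, -0.328]
force: [-0.6, -0.3, 0.5]
width: 0.0877
gripper_force: 0.0
```

Request:
apply_moves:
  steps:
    - {"translation":[-0.06,0.01,0],"rotation":[0,0,0]}
    - {"translation":[-0.11,0.01,0],"rotation":[0,0,0]}
    - {"translation":[-0.11,0.01,-0.06],"rotation":[0,0,0]}
    - {"translation":[-0.11,0.01,-0.15],"rotation":[0,0,0]}
    - {"translation":[-0.11,0.01,-0.24],"rotation":[0,0,0]}
    - {"translation":[-0.11,0.01,-0.32],"rotation":[0,0,0]}
    - {"translation":[-0.11,0.01,-0.38],"rotation":[0,0,0]}
    - {"translation":[-0.11,0.01,-0.42],"rotation":[0,0,0]}
    - {"translation":[-0.11,0.01,-0.436],"rotation":[0,0,0]}
    - {"translation":[-0.11,0.01,-0.436],"rotation":[0,0,0]}

```text
t: 12.6
eef_pos: [0.4337, -0.0025, 0.0223]
ee_rot: [3.14, 0.001, -0.328]
force: [-0.2, 0.1, -0.3]
width: 0.0878
gripper_force: 0.0
```

Request:
apply_moves:
  steps:
    - {"translation":[0,0,0],"rotation":[0,0,0]}
    - {"translation":[0,0,0],"rotation":[0,0,0]}
    - {"translation":[0,0,0],"rotation":[0,0,0]}
    - {"translation":[0,0,0],"rotation":[0,0,0]}
    - {"translation":[0,0,0],"rotation":[0,0,0]}
    - {"translation":[0,0,0],"rotation":[0,0,0]}
    - {"translation":[0,0,0],"rotation":[0,0,0]}
    - {"translation":[0,0,0],"rotation":[0,0,0]}
    - {"translation":[0,0,0],"rotation":[0,0,0]}
    - {"translation":[0,0,0],"rotation":[0,0,0]}
  jaw: 1
  newtons: 40

```text
t: 13.43
eef_pos: [0.4338, -0.0025, 0.0233]
ee_rot: [3.141, 0.0, -0.328]
force: [-2.3, -2.2, 5.8]
width: 0.0485
gripper_force: 40.0
```

```bash
python3 - <<'E'
from h import *
cv2.imwrite('pics/s1.png',grab_frame('scene')[180:380,180:480].repeat(2,0).repeat(2,1))
E
```

```text
(no output)
```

View pics/s1.png

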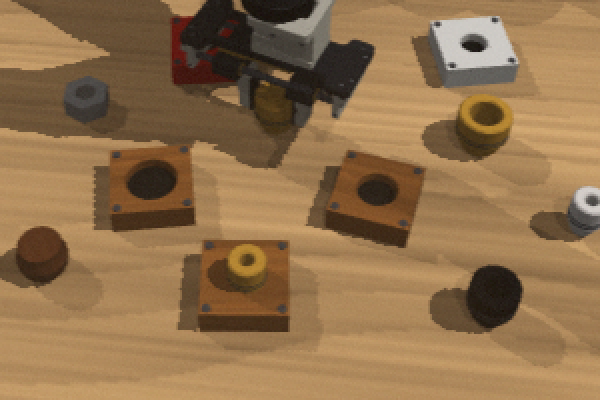

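The crop shows the small bushing seated in the smallest bore (crop 247,265), and the medium bushing between the fingers (crop 275,103).

Request:
apply_moves:
  steps:
    - {"translation":[0,0,0.06],"rotation":[0,0,0]}
    - {"translation":[0,0,0.16],"rotation":[0,0,0]}
    - {"translation":[0,0,0.28],"rotation":[0,0,0]}
    - {"translation":[0.04,0.05,0.36],"rotation":[0,0,0]}
    - {"translation":[0.12,0.14,0.36],"rotation":[0,0,0]}
    - {"translation":[0.21,0.24,0.36],"rotation":[0,0,0]}
    - {"translation":[0.3,0.35,0.36],"rotation":[0,0,0]}
    - {"translation":[0.37,0.43,0.33],"rotation":[0,0,0]}
    - {"translation":[0.413,0.478,0.28],"rotation":[0,0,0]}
    - {"translation":[0.413,0.478,0.28],"rotation":[0,0,0]}

```text
t: 14.32
eef_pos: [0.5384, 0.1194, 0.0904]
ee_rot: [3.14, 0.002, -0.327]
force: [-0.4, -1.3, -2.0]
width: 0.048
gripper_force: 40.0
```

Request:
apply_moves:
  steps:
    - {"translation":[0,0,0],"rotation":[0,0,0]}
    - {"translation":[0,0,0],"rotation":[0,0,0]}
    - {"translation":[0,0,-0.05],"rotation":[0,0,0]}
    - {"translation":[0,0,-0.1],"rotation":[0,0,0]}
    - {"translation":[0,0,-0.13],"rotation":[0,0,0]}
    - {"translation":[0,0,-0.155],"rotation":[0,0,0]}
    - {"translation":[0,0,-0.175],"rotation":[0,0,0]}
    - {"translation":[0,0,-0.192],"rotation":[0,0,0]}
    - {"translation":[0,0,-0.192],"rotation":[0,0,0]}
    - {"translation":[0,0,-0.192],"rotation":[0,0,0]}

```text
t: 15.15
eef_pos: [0.5374, 0.1172, 0.0451]
ee_rot: [3.141, -0.0, -0.328]
force: [0.6, -0.6, -2.0]
width: 0.0486
gripper_force: 40.0
```

Entered freely. Press as before.

Request:
apply_moves:
  steps:
    - {"translation":[0,0,-0.01],"rotation":[0,0,0]}
    - {"translation":[0,0,-0.018],"rotation":[0,0,0]}
    - {"translation":[0,0,-0.024],"rotation":[0,0,0]}
    - {"translation":[0,0,-0.03],"rotation":[0,0,0]}
    - {"translation":[0,0,-0.036],"rotation":[0,0,0]}
    - {"translation":[0,0,-0.042],"rotation":[0,0,0]}
    - {"translation":[0,0,-0.048],"rotation":[0,0,0]}
    - {"translation":[0,0,-0.052],"rotation":[0,0,0]}
    - {"translation":[0,0,-0.056],"rotation":[0,0,0]}
    - {"translation":[0,0,-0.056],"rotation":[0,0,0]}
  newtons: 50

```text
t: 15.98
eef_pos: [0.5377, 0.1173, 0.0332]
ee_rot: [-3.141, -0.001, -0.327]
force: [-8.6, -2.0, 20.5]
width: 0.0483
gripper_force: 50.0
```

Request:
apply_moves:
  steps:
    - {"translation":[0,0,-0.002],"rotation":[0,0,0]}
    - {"translation":[0,0,-0.004],"rotation":[0,0,0]}
    - {"translation":[0,0,-0.006],"rotation":[0,0,0]}
    - {"translation":[0,0,-0.006],"rotation":[0,0,0]}
    - {"translation":[0,0,-0.006],"rotation":[0,0,0]}
    - {"translation":[0,0,-0.006],"rotation":[0,0,0]}
    - {"translation":[0,0,-0.006],"rotation":[0,0,0]}
    - {"translation":[0,0,-0.006],"rotation":[0,0,0]}
    - {"translation":[0,0,-0.006],"rotation":[0,0,0]}
    - {"translation":[0,0,-0.006],"rotation":[0,0,0]}

```text
t: 16.82
eef_pos: [0.5377, 0.1173, 0.0331]
ee_rot: [-3.141, -0.002, -0.327]
force: [-12.8, -1.3, 35.5]
width: 0.0481
gripper_force: 50.0
```

Request:
apply_moves:
  steps:
    - {"translation":[0,0,0.008],"rotation":[0,0,0]}
    - {"translation":[0,0,0.012],"rotation":[0,0,0]}
    - {"translation":[0,0,0.012],"rotation":[0,0,0]}
    - {"translation":[0,0,0.012],"rotation":[0,0,0]}
    - {"translation":[0,0,0.012],"rotation":[0,0,0]}
    - {"translation":[0,0,0.012],"rotation":[0,0,0]}
    - {"translation":[0,0,0.012],"rotation":[0,0,0]}
    - {"translation":[0,0,0.012],"rotation":[0,0,0]}
    - {"translation":[0,0,0.012],"rotation":[0,0,0]}
    - {"translation":[0,0,0.012],"rotation":[0,0,0]}
  jaw: -1

```text
t: 17.65
eef_pos: [0.5373, 0.1173, 0.0324]
ee_rot: [3.141, 0.0, -0.328]
force: [-0.0, 1.3, -0.1]
width: 0.0876
gripper_force: 0.0
```

Request:
apply_moves:
  steps:
    - {"translation":[0,0,0.06],"rotation":[0,0,0]}
    - {"translation":[0,0,0.16],"rotation":[0,0,0]}
    - {"translation":[0,0,0.28],"rotation":[0,0,0]}
    - {"translation":[-0.05,0.05,0.38],"rotation":[0,0,0]}
    - {"translation":[-0.14,0.14,0.4],"rotation":[0,0,0]}
    - {"translation":[-0.24,0.26,0.4],"rotation":[0,0,0]}
    - {"translation":[-0.34,0.37,0.4],"rotation":[0,0,0]}
    - {"translation":[-0.4,0.43,0.4],"rotation":[0,0,0]}
    - {"translation":[-0.418,0.455,0.4],"rotation":[0,0,0]}
    - {"translation":[-0.418,0.455,0.4],"rotation":[0,0,0]}

```text
t: 18.48
eef_pos: [0.4321, 0.2323, 0.1329]
ee_rot: [-3.141, -0.0, -0.325]
force: [-0.3, -0.1, 0.1]
width: 0.0878
gripper_force: 0.0
```

Request:
apply_moves:
  steps:
    - {"translation":[0,0,0],"rotation":[0,0,0]}
    - {"translation":[0,0,-0.06],"rotation":[0,0,0]}
    - {"translation":[0,0,-0.14],"rotation":[0,0,0]}
    - {"translation":[0,0,-0.22],"rotation":[0,0,0]}
    - {"translation":[0,0,-0.3],"rotation":[0,0,0]}
    - {"translation":[0,0,-0.36],"rotation":[0,0,0]}
    - {"translation":[0,0,-0.41],"rotation":[0,0,0]}
    - {"translation":[0,0,-0.438],"rotation":[0,0,0]}
    - {"translation":[0,0,-0.438],"rotation":[0,0,0]}
    - {"translation":[0,0,-0.438],"rotation":[0,0,0]}

```text
t: 19.32
eef_pos: [0.4333, 0.2304, 0.0229]
ee_rot: [3.141, 0.0, -0.329]
force: [0.1, -0.1, 0.6]
width: 0.0879
gripper_force: 0.0
```

Request:
apply_moves:
  steps:
    - {"translation":[0,0,0],"rotation":[0,0,0]}
    - {"translation":[0,0,0],"rotation":[0,0,0]}
    - {"translation":[0,0,0],"rotation":[0,0,0]}
    - {"translation":[0,0,0],"rotation":[0,0,0]}
    - {"translation":[0,0,0],"rotation":[0,0,0]}
    - {"translation":[0,0,0],"rotation":[0,0,0]}
    - {"translation":[0,0,0],"rotation":[0,0,0]}
    - {"translation":[0,0,0],"rotation":[0,0,0]}
    - {"translation":[0,0,0],"rotation":[0,0,0]}
    - {"translation":[0,0,0],"rotation":[0,0,0]}
  jaw: 1
  newtons: 40

```text
t: 20.15
eef_pos: [0.4323, 0.2302, 0.0234]
ee_rot: [3.14, 0.0, -0.328]
force: [-2.9, -3.1, 6.1]
width: 0.0591
gripper_force: 40.0
```

Request:
apply_moves:
  steps:
    - {"translation":[0,0,0.06],"rotation":[0,0,0]}
    - {"translation":[0,0,0.16],"rotation":[0,0,0]}
    - {"translation":[0,0,0.28],"rotation":[0,0,0]}
    - {"translation":[0,0,0.38],"rotation":[0,0,0]}
    - {"translation":[0.02,-0.06,0.46],"rotation":[0,0,0]}
    - {"translation":[0.05,-0.16,0.5],"rotation":[0,0,0]}
    - {"translation":[0.09,-0.28,0.52],"rotation":[0,0,0]}
    - {"translation":[0.13,-0.4,0.52],"rotation":[0,0,0]}
    - {"translation":[0.17,-0.52,0.52],"rotation":[0,0,0]}
    - {"translation":[0.2,-0.6,0.52],"rotation":[0,0,0]}

```text
t: 20.98
eef_pos: [0.4825, 0.079, 0.1529]
ee_rot: [-3.142, 0.001, -0.328]
force: [-0.1, -0.1, -3.8]
width: 0.0593
gripper_force: 40.0
```

Request:
apply_moves:
  steps:
    - {"translation":[0.04,-0.1,0],"rotation":[0,0,0]}
    - {"translation":[0.08,-0.22,0],"rotation":[0,0,0]}
    - {"translation":[0.12,-0.34,0],"rotation":[0,0,0]}
    - {"translation":[0.16,-0.46,0],"rotation":[0,0,0]}
    - {"translation":[0.2,-0.58,0],"rotation":[0,0,0]}
    - {"translation":[0.24,-0.69,0],"rotation":[0,0,0]}
    - {"translation":[0.27,-0.76,0],"rotation":[0,0,0]}
    - {"translation":[0.278,-0.797,-0.08],"rotation":[0,0,0]}
    - {"translation":[0.278,-0.797,-0.18],"rotation":[0,0,0]}
    - {"translation":[0.278,-0.797,-0.24],"rotation":[0,0,0]}

```text
t: 21.82
eef_pos: [0.5509, -0.1189, 0.0905]
ee_rot: [3.141, 0.003, -0.33]
force: [-0.7, -0.0, -4.0]
width: 0.0594
gripper_force: 40.0
```

Request:
apply_moves:
  steps:
    - {"translation":[0,0,0],"rotation":[0,0,0]}
    - {"translation":[0,0,0],"rotation":[0,0,0]}
    - {"translation":[0,0,-0.05],"rotation":[0,0,0]}
    - {"translation":[0,0,-0.1],"rotation":[0,0,0]}
    - {"translation":[0,0,-0.13],"rotation":[0,0,0]}
    - {"translation":[0,0,-0.155],"rotation":[0,0,0]}
    - {"translation":[0,0,-0.175],"rotation":[0,0,0]}
    - {"translation":[0,0,-0.192],"rotation":[0,0,0]}
    - {"translation":[0,0,-0.192],"rotation":[0,0,0]}
    - {"translation":[0,0,-0.192],"rotation":[0,0,0]}

```text
t: 22.65
eef_pos: [0.5523, -0.1184, 0.0452]
ee_rot: [3.141, 0.0, -0.328]
force: [-0.9, -1.0, -4.1]
width: 0.0594
gripper_force: 40.0
```

Request:
apply_moves:
  steps:
    - {"translation":[0,0,-0.01],"rotation":[0,0,0]}
    - {"translation":[0,0,-0.018],"rotation":[0,0,0]}
    - {"translation":[0,0,-0.024],"rotation":[0,0,0]}
    - {"translation":[0,0,-0.03],"rotation":[0,0,0]}
    - {"translation":[0,0,-0.036],"rotation":[0,0,0]}
    - {"translation":[0,0,-0.042],"rotation":[0,0,0]}
    - {"translation":[0,0,-0.048],"rotation":[0,0,0]}
    - {"translation":[0,0,-0.052],"rotation":[0,0,0]}
    - {"translation":[0,0,-0.056],"rotation":[0,0,0]}
    - {"translation":[0,0,-0.056],"rotation":[0,0,0]}
  newtons: 50

```text
t: 23.48
eef_pos: [0.5527, -0.1186, 0.0333]
ee_rot: [3.141, -0.001, -0.327]
force: [-6.3, -1.6, 19.3]
width: 0.0593
gripper_force: 50.0
```

Request:
apply_moves:
  steps:
    - {"translation":[0,0,-0.002],"rotation":[0,0,0]}
    - {"translation":[0,0,-0.004],"rotation":[0,0,0]}
    - {"translation":[0,0,-0.006],"rotation":[0,0,0]}
    - {"translation":[0,0,-0.006],"rotation":[0,0,0]}
    - {"translation":[0,0,-0.006],"rotation":[0,0,0]}
    - {"translation":[0,0,-0.006],"rotation":[0,0,0]}
    - {"translation":[0,0,-0.006],"rotation":[0,0,0]}
    - {"translation":[0,0,-0.006],"rotation":[0,0,0]}
    - {"translation":[0,0,-0.006],"rotation":[0,0,0]}
    - {"translation":[0,0,-0.006],"rotation":[0,0,0]}

```text
t: 24.32
eef_pos: [0.5527, -0.1187, 0.0332]
ee_rot: [3.141, -0.002, -0.327]
force: [-12.2, -1.1, 34.0]
width: 0.0592
gripper_force: 50.0
```

Home. Release, lift, move aside and check.

Request:
apply_moves:
  steps:
    - {"translation":[0,0,0.008],"rotation":[0,0,0]}
    - {"translation":[0,0,0.012],"rotation":[0,0,0]}
    - {"translation":[0,0,0.012],"rotation":[0,0,0]}
    - {"translation":[0,0,0.012],"rotation":[0,0,0]}
    - {"translation":[0,0,0.012],"rotation":[0,0,0]}
    - {"translation":[0,0,0.012],"rotation":[0,0,0]}
    - {"translation":[0,0,0.012],"rotation":[0,0,0]}
    - {"translation":[0,0,0.012],"rotation":[0,0,0]}
    - {"translation":[0,0,0.012],"rotation":[0,0,0]}
    - {"translation":[0,0,0.012],"rotation":[0,0,0]}
  jaw: -1

```text
t: 25.15
eef_pos: [0.5523, -0.1182, 0.0324]
ee_rot: [3.142, 0.0, -0.328]
force: [-0.4, -0.3, 0.9]
width: 0.0876
gripper_force: 0.0
```

Request:
apply_moves:
  steps:
    - {"translation":[0,0,0.06],"rotation":[0,0,0]}
    - {"translation":[0,0,0.16],"rotation":[0,0,0]}
    - {"translation":[0,0,0.28],"rotation":[0,0,0]}
    - {"translation":[0,0,0.4],"rotation":[0,0,0]}
    - {"translation":[0,-0.08,0.5],"rotation":[0,0,0]}
    - {"translation":[0,-0.2,0.6],"rotation":[0,0,0]}
    - {"translation":[0,-0.34,0.6],"rotation":[0,0,0]}
    - {"translation":[0,-0.48,0.6],"rotation":[0,0,0]}
    - {"translation":[0,-0.62,0.6],"rotation":[0,0,0]}
    - {"translation":[0,-0.76,0.6],"rotation":[0,0,0]}

```text
t: 25.98
eef_pos: [0.5521, -0.3097, 0.1829]
ee_rot: [-3.141, -0.001, -0.327]
force: [1.4, 1.2, 0.5]
width: 0.0876
gripper_force: 0.0
```

Request:
apply_moves:
  steps:
    - {"translation":[0,-0.1,0],"rotation":[0,0,0]}
    - {"translation":[0,-0.2,0],"rotation":[0,0,0]}
    - {"translation":[0,-0.3,0],"rotation":[0,0,0]}
    - {"translation":[0,-0.4,0],"rotation":[0,0,0]}
    - {"translation":[0,-0.4,0],"rotation":[0,0,0]}
    - {"translation":[0,-0.4,0],"rotation":[0,0,0]}
    - {"translation":[0,-0.4,0],"rotation":[0,0,0]}
    - {"translation":[0,-0.4,0],"rotation":[0,0,0]}
    - {"translation":[0,-0.4,0],"rotation":[0,0,0]}
    - {"translation":[0,-0.4,0],"rotation":[0,0,0]}

```text
t: 26.82
eef_pos: [0.5526, -0.4074, 0.1829]
ee_rot: [-3.142, -0.0, -0.327]
force: [0.6, 0.0, 0.4]
width: 0.0879
gripper_force: 0.0
```

```bash
python3 - <<'E'
from h import *
S=grab_frame('scene');T=grab_frame('top')
cv2.imwrite('pics/s2.png',cv2.resize(S[180:380,180:480],None,fx=2.6,fy=2.6,interpolation=cv2.INTER_CUBIC))
for k,c in {'small':(.6615,-.005),'med':(.5375,.117),'large':(.5526,-.1185)}.items():
    for z in(.05,.06,.07):
        p,ab=fit('top',T,np.array(c),z,'brass'); print(k,z,(p*1e3).round(1),ab.round(1))
E
```

```text
small 0.05 [672.7  -4. ] [45.4 54.7]
small 0.06 [672.    3.2] [50.4 65.1]
small 0.07 [668.3 -12.8] [54.4 67.7]
med 0.05 [531.9 113.1] [87.4 97.8]
med 0.06 [530.1 112.2] [86.4 96.9]
med 0.07 [528.6 111.2] [86.3 94.9]
large 0.05 [ 560.6 -119.7] [63.4 74.3]
large 0.06 [ 558.6 -118.4] [62.7 73.7]
large 0.07 [ 556.6 -117.1] [62.2 73. ]
```

View pics/s2.png

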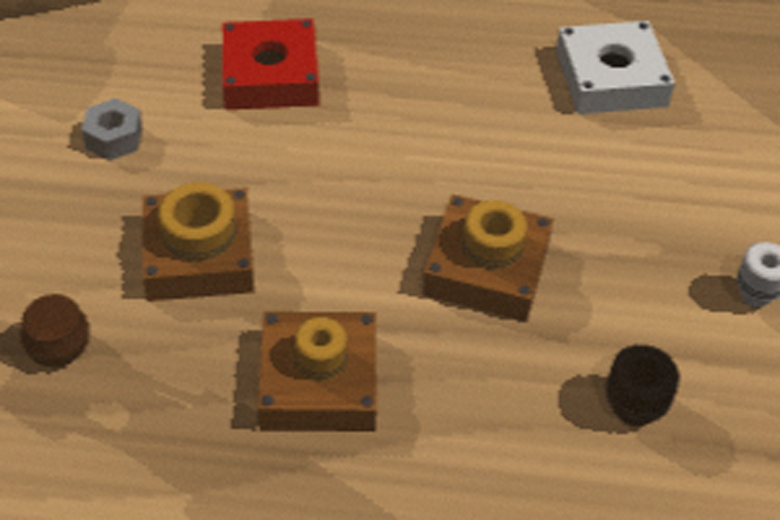

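The crop shows all three bushings seated in their brown blocks (crop 197,222, 496,235 and 321,348) and the bystanders where they were. The final tool heights also match each grasp height plus 10 mm, which is fully home.

```bash
python3 -c "
from station import *
print(job_done())"
```

```text
the job is handed in; nothing more can be done
None
```

All three brass bushings are pressed fully home in their matching brown blocks and released, the bystanders look unmoved in the last picture, and the job was handed in at about 27 s (no verdict was returned).

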